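# Lock the dye locker with its key

## Task

Lock the dye locker: take the key that stands in the lock on its sloping front, press it in gently and feel back and forth for the angle at which it drops into the lock (it differs every time), push it fully home and turn it clockwise until the bolt is fully shot into its keeper. Never force the key in where it meets the spring, and leave it in the lock, pushed home, with the bolt shot; do not disturb the two bottles and the tape roll.

Things in the scene. Friction and masses are not known exactly. Their poses are not given: they have to be found in the camera images.
- locker: Grey steel locker, 220 deep (x) x 280 wide (y) x 166 high, fixed. Origin: centre of its underside; x to its back, y to its left seen from the front, z up. The front is 40 high, then slopes back, rising at 35 deg from level, so the lock's axis leans 35 deg from vertical towards -x. A dark door panel on the slope has hinges at left and the lock at right.
- lock_face (a point): Centre of the brass disc (30 across, 3 proud) on the lock case, a steel box 84 up the slope x 80 wide x 24 thick. Fixed to the locker. z points out along the lock's axis, x up the slope, y left seen from the front. The keeper, a staple for the bolt, stands on the slope 58 right of the axis and 28 up the slope from it, 24 high.
- key_bow (a point): Grip centre of the key, 42.5 out from lock_face along the axis with the key out, 30.5 when home. The bow is a flat black plate 36 wide (its x) x 9 thick (its y) x 36 long (its z: 21 inward to 15 outward of here); z points out along the axis. Pinch it across the 9. At key angle 0 its x points up the slope. A 9 mm round shank, with a collar 15 across under the bow, runs into the disc.
- key (a joint): Turn of the key in rad, clockwise positive seen from outside (about -z of lock_face); range -0.75 to 1.12. Starts between -0.15 and 0.15. Turns easily (0.02 N m) while not engaged. The hidden angle at which it drops into the lock lies anywhere from -0.5 to 0.35, good to about 0.04 either side.
- key_push (a joint): How far the key is pushed in, m: 0 out (at the start), 0.012 fully home. Slides with 1.5 N friction and stays where it is left, unless the core's spring pushes it back. At any angle but the right one it meets the sprung core at 0.003.
- core (a joint): How far the key presses the lock's sprung core in, m: 0 at rest; key_push - 0.003 while the key stands on it. Spring: 3 N, plus 1.5 N per mm. Press it lightly (about 0.003) and turn slowly: at the hidden angle the core jumps back to 0, and the key can be pushed home without the spring. Over 0.0075 (14 N) counts as forced.
- bolt (a joint): Travel of the brass bolt out of the lock case's right side into the keeper, m: 0 drawn back, about 0.014 fully shot; stays where it is left. It moves only late in the turn: the engaged key carries the works along (about 0.2 N m) and pushes the bolt from key angle 0.5 on, up to a stop at about 1.05.
- bottle_tall: Bystander: dark dye bottle with a light cap, 44 across, 97 high, standing free in front of the locker, to the left. Origin: centre of its underside.
- bottle_short: Bystander: pale dye bottle with a red cap, 39 across, 92 high, standing free in front of the locker, to the right. Origin: centre of its underside.
- tape: Bystander: roll of tan tape lying flat in front of the locker, 94 across, 24 high. Origin: centre of its underside.

How it is judged:
At the end, for the whole second after the job is handed in: The bolt is out by more than 11 mm, the key is pushed in more than 9 mm and the sprung core is back at rest (under 2 mm) (value of joint bolt above 0.011 m and value of joint key_push above 0.009 m and value of joint core below 0.002 m); the robot touches nothing.
It fails at once if the core pressed in by more than 7.5 mm: the key was forced (value of joint core above 0.0075 m).
It fails at once if a bottle or the tape roll was moved by more than 30 mm, or a bottle tipped (distance of any of bottle_tall, bottle_short, tape from where it was at the start of the episode above 0.03 m or angle between any of bottle_tall, bottle_short's own z axis and vertical above 0.5 rad).
It also fails if it takes over 69 s, if anything falls off the work surface, if the arm or the gripper's body presses on something with over 40 N, if the wrist force passes 120 N, or if a joint passes its speed limit or range.

## Robot

A 7-joint arm with a two-finger parallel gripper is mounted at the origin on a cart in front of the work surface, level with it; the furniture and walls round the work are solid. World frame = base frame: x ahead of the robot, y to its left, z up, the work surface at z = 0. Lengths are in m, angles in rad, forces in N, time in s.
With the tool pointing down it reaches from about 0.425 to 0.875 m from the base axis. Payload 9.9 kg.
Tool frame: the origin (TCP) lies midway between the tips of the shut fingers; the grasp point (between the pads) lies arm.grasp_offset behind it (arm.grasp_offset is the distance from the TCP to the grasp point, in m); z points along the fingers, y is the line along which they close (so a half turn about z gives the same grasp; the last joint's range is limited). The gripper opens to 85 mm and grips with 20 to 120 N. Pads are 22 mm wide; open, the fingers measure 114 mm over their backs; the gripper's body (76 mm by 85 mm) begins 54 mm behind the grasp point. The pads swing forward as they close: fully open they stand 13 mm farther back than shut.
Start: joints at [1.023, 0.576, 0.025, 1.437, -0.015, 1.129, -0.057], TCP at [0.302, -0.604, 0.231] pointing down, gripper open.
Joint ranges: [-2.76, 2.76], [-0.34, 2.15], [-1.52, 1.57], [0.19, 2.46], [-1.09, 4.23], [0.17, 1.99], [-2.82, 2.82]. Speed limits (rad/s): [2.22, 2.22, 3.01, 3.01, 3.14, 3.14, 3.14].

## Interface

Orientations are given as a 3x3 rotation matrix whose columns are the frame's x, y, z axes.
In Python, from bench import arm, viewer, job_done gives the robot as it stands.
- The arm moves only by the tool step_arm, never from a script. Its argument "motion" is a list of rows, each a list of 5 numbers: the shift along the tool's x, y, z each as a share of 0.12 m, from -1 to 1, then the turn about the tool's z as a share of 360 degrees, from -1 to 1, then the opening, from 0 (shut) to 1 (fully open). In form: [[x, y, z, yaw, hand], ...]. A call has 1 to 8 rows; each row is the pose to reach, as a shift and turn from the pose commanded when the call began, along the tool's axes at that moment, turning the shorter way round; what a row does not reach only later rows make up. A row lasts 1/8 s, in which the tool goes at most 62.5 mm and 10.7 degrees, less where a joint would pass 70% of its speed; a pose out of reach is approached as far as the arm can. A call with a number of a shift or a turn outside -1 to 1 is refused whole. A call with a gripper value outside its range is refused whole. The fingers move at their own pace and stop on an object; "grip_force" is the grip in N (left out, the last holds). Time passes only in rows, so rows that repeat a pose let the fingers close. It gives the time, the measured TCP pose, the force, the opening and the grip force at its end, in the units of the state.
- arm.read_state(): the state, without advancing time (a new reading comes with each control period).
- viewer.snapshot(name): name is "scene" or "top"; returns a dict with "pixels" (480x640x3 uint8, blue, green, red), "intrinsics" (3x3 intrinsics, pixels), "position" and "rotation" of the camera in the world. Camera axes: x right, y up, looking along -z (the intrinsics and any distortion apply to the point x, -y, -z); pixel columns grow to the right and rows downward; lengths in m; the calibration is good to about 2 mm. A picture is of the moment at which its call begins. There is no depth.
- job_done(): hands the job in; it is judged then, once.
The state is a dict: "clock": time; "joints": joint angles; "joint_velocities": joint speeds; "effort": joint torques, N m; "position": TCP position; "tcp_rot": TCP orientation; "ft_force": force on the tool from outside, world axes, zero at the start; "moment": the same for the moment, N m; "width": finger opening in m; "gripper_force": force on a finger pad.
Only numpy, scipy, OpenCV 4.12 (cv2) and the standard library are available. Lean on these libraries where they do the work, as an engineer would, in place of code of your own. Each camera call takes 0.05 s, during which the arm holds its last target. There are 200 camera calls.

## Working session

There is one attempt and no reset: what is moved stays moved. The work goes in short steps, Python scripts to look and compute and a tool call to move; the robot and the scene stay as the last step left them, time stands still between calls to the robot, and variables do not carry over. Pictures are saved under pics/ and viewed, at most 10 in all, crops included, and the job is handed in when it is done.

Besides the shell and the picture viewer there is one more tool, called after "Request:" in YAML: its name, and indented under it one key for each argument. step_arm: Moves the arm, as the interface text tells. Shift numbers are shares of 0.12 m and turn numbers shares of 360 degrees, none past 1 either way. Its arguments: {"type":"object","properties":{"motion":{"type":"array"},"grip_force":{"type":"number"}},"required":["motion"]}

```bash
ls; mkdir -p pics; python3 - <<'E'
from bench import arm, viewer
import cv2,numpy as np
np.set_printoptions(precision=4,suppress=True)
for n in("scene","top"):
    s=viewer.snapshot(n); cv2.imwrite(f"pics/{n}0.png",s["pixels"]); print(n,s["intrinsics"],s["position"],s["rotation"])
st=arm.read_state()
for k,v in st.items(): print(k,np.array(v))
print(arm.grasp_offset,[a for a in dir(arm) if a[0]!='_'])
E
```

```text
pics
scene [[530.151    0.     321.5661]
 [  0.     530.151  243.1431]
 [  0.       0.       1.    ]] [ 0.1571 -0.576   0.5909] [[ 0.8575  0.2936 -0.4225]
 [-0.5145  0.4795 -0.7109]
 [-0.0061  0.827   0.5622]]
top [[451.8998   0.     325.3737]
 [  0.     451.8998 243.6914]
 [  0.       0.       1.    ]] [0.4759 0.0186 0.9555] [[ 0.0146  0.9988 -0.0471]
 [-0.9999  0.0146 -0.0016]
 [-0.0009  0.0471  0.9989]]
clock 0.1
joints [ 1.0232  0.5764  0.0248  1.4378 -0.015   1.129  -0.0565]
joint_velocities [ 0.0006 -0.0017  0.0006 -0.0019  0.0007 -0.0015 -0.0015]
effort [  0.0063 -76.729    2.2572 -28.6607   0.0157   0.0085  -0.    ]
position [ 0.3018 -0.6033  0.2305]
tcp_rot [[ 0.8943  0.4474 -0.0007]
 [ 0.4474 -0.8943  0.0013]
 [-0.0001 -0.0015 -1.    ]]
ft_force [-0.0561  0.1781 -0.0009]
moment [-0.0316  0.0312  0.0041]
gripper_force 0.0
width 0.08524738018025056
0.0187 ['Unreachable', 'grasp_offset', 'read_state']
```

View pics/scene0.png

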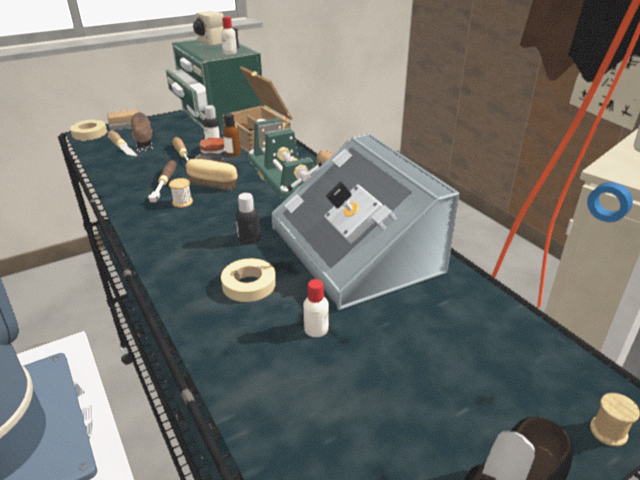

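View pics/top0.png

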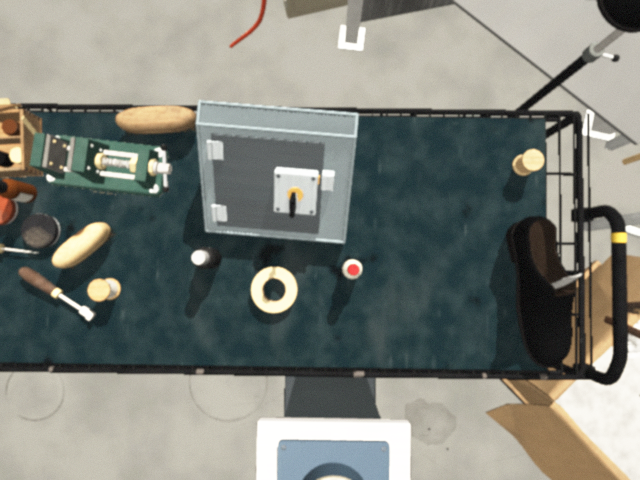

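The scene view shows the locker around (365,215), its lock near (352,210) with the black bow at (338,194), and the bottles and tape in front. The top view shows the lock disc near (294,193) and the bow toward (293,205). I'll enlarge both to pick corners.

```bash
python3 - <<'E'
import cv2,numpy as np
a=cv2.imread("pics/scene0.png")[120:320,260:470]; b=cv2.imread("pics/top0.png")[90:260,185:370]
cv2.imwrite("pics/c1.png",cv2.resize(a,None,fx=2.85,fy=2.85,interpolation=2)); cv2.imwrite("pics/c2.png",cv2.resize(b,None,fx=3.5,fy=3.5,interpolation=2))
E
```

```text
(no output)
```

View pics/c1.png

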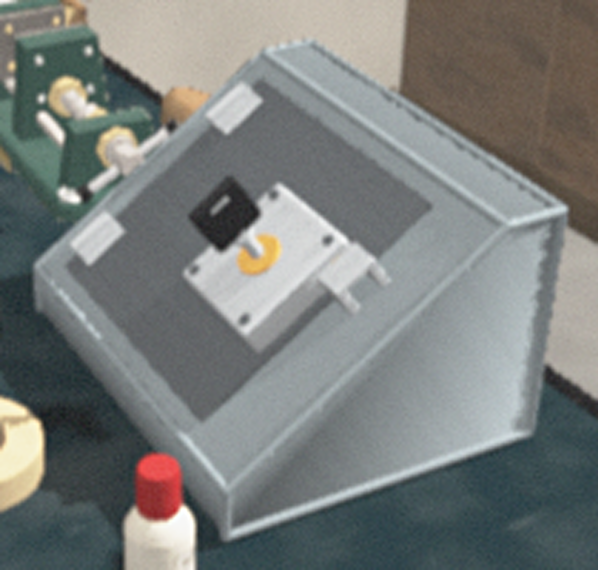

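View pics/c2.png

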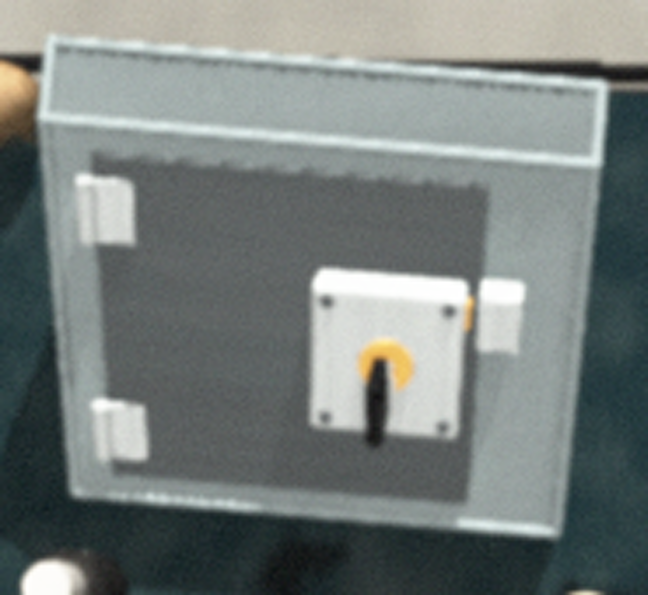

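The crops show the locker corners clearly. The disc centre is at (259,255) in c1 and (386,366) in c2, and the bow at about (225,214) in c1, with the key near angle 0. Next is a pose fit.

```bash
cat > h.py <<'E'
import numpy as np
from bench import arm, viewer
from scipy.optimize import least_squares
np.set_printoptions(precision=4,suppress=True)
def proj(s,P):
    q=(np.atleast_2d(P)-s["position"])@np.array(s["rotation"])
    q=q*[1,-1,-1]; q=q@np.array(s["intrinsics"]).T
    return q[:,:2]/q[:,2:]
c,s_=np.cos(np.radians(35)),np.sin(np.radians(35))
E
cat > fit.py <<'E'
from h import *
S=viewer.snapshot("scene");T=viewer.snapshot("top")
L=[(-110,-140,0),(-110,-140,40),(70,-140,166),(110,-140,166),(110,-140,0),(110,140,166),(70,140,166),(-110,140,40)]
pl=np.array([(228,538),(228,486),(510,226),(565,212),(530,436),(310,42),(268,48),(38,270)])/2.85+[260,120]
M=[(110,140,166),(110,-140,166),(70,-140,166),(70,140,166),(-110,140,40),(-110,-140,40)]
pm=np.array([(52,40),(605,85),(599,163),(42,120),(73,495),(558,535)])/3.5+[185,90]
L=np.array(L)/1e3;M=np.array(M)/1e3
ds=np.array([259,255])/2.85+[260,120]; dt=np.array([386,366])/3.5+[185,90]
def R(a): return np.array([[np.cos(a),-np.sin(a),0],[np.sin(a),np.cos(a),0],[0,0,1]])
def pose(p): return R(p[3]),p[:3]
def face(p):
    r,t=pose(p); u,v=p[4:6]
    return t+r@(np.array([-.110,0,.040])+u*np.array([c,0,s_])+np.array([0,v,0])+.027*np.array([-s_,0,c]))
def f(p):
    r,t=pose(p)
    return np.concatenate([(proj(S,t+L@r.T)-pl).ravel(),(proj(T,t+M@r.T)-pm).ravel(),(proj(S,face(p))-ds).ravel(),(proj(T,face(p))-dt).ravel(),[p[2]/.001]])
o=least_squares(f,[.6,.05,0,0,.11,-.03],loss="soft_l1")
p=o.x; print(p); print(f(p)[:-1].reshape(-1,2)); print("face",face(p))
r,_=pose(p); out=r@[-s_,0,c]; up=r@[c,0,s_]
bow=face(p)+.0425*out; print("bow",bow,"out",out)
for n,C,o,k in(("c1",S,(260,120),2.85),("c2",T,(185,90),3.5)):
    print(n,[((proj(C,q)[0]-o)*k).round() for q in(bow,bow+.015*out,bow-.021*out, bow+.018*up+.015*out,bow-.018*up+.015*out)])
np.savez("fit.npz",face=face(p),out=out,up=up,left=r@[0,1,0],yaw=p[3])
E
python3 fit.py
```

```text
[ 0.6427  0.1144  0.0007 -0.0684  0.1095 -0.0406]
[[-0.1599  2.1452]
 [ 0.1663  1.7918]
 [-0.0391 -0.1619]
 [ 0.3098 -0.8213]
 [-0.0905  0.7532]
 [ 0.9841 -0.2473]
 [-1.3547  1.3085]
 [ 0.0188 -1.2316]
 [-0.2092  0.3172]
 [-0.8905  0.3109]
 [-0.9794  0.2543]
 [ 0.4791 -0.3784]
 [ 0.6943 -0.9971]
 [-0.3929 -1.0068]
 [ 0.0035 -0.6593]
 [ 0.2328  0.5215]]
face [0.6042 0.0764 0.1256]
bow [0.5798 0.0781 0.1604] out [-0.5722  0.0392  0.8192]
c1 [array([224., 212.]), array([212., 196.]), array([242., 232.]), array([234., 175.]), array([189., 218.])]
c2 [array([378., 405.]), array([375., 419.]), array([382., 386.]), array([376., 387.]), array([374., 450.])]
```

The fit is good to about 1–2 mm, and the projected bow corners match the image, so the key is near angle 0. Moving over the bow at travel height.

Request:
step_arm:
  motion:
    - [0.3,-0.27,0,0,1]
    - [0.6,-0.54,0,0,1]
    - [0.92,-0.81,0,0,1]
    - [0.92,-0.81,0,0,1]

```text
clock: 0.7
position: [0.3599, -0.4634, 0.2315]
tcp_rot: [[0.892, 0.453, 0.001], [0.453, -0.892, 0.002], [0.002, -0.001, -1.0]]
ft_force: [0.3, -1.4, 0.7]
width: 0.0853
gripper_force: 0.0
```

Request:
step_arm:
  motion:
    - [0.3,-0.27,0,0,1]
    - [0.6,-0.54,0,0,1]
    - [0.92,-0.81,0,0,1]
    - [0.92,-0.81,0,0,1]

```text
clock: 1.2
position: [0.4143, -0.3279, 0.2314]
tcp_rot: [[0.892, 0.452, 0.001], [0.452, -0.892, 0.001], [0.001, -0.001, -1.0]]
ft_force: [-0.3, -0.5, -0.1]
width: 0.0854
gripper_force: 0.0
```

Request:
step_arm:
  motion:
    - [0.3,-0.27,0,0,1]
    - [0.6,-0.54,0,0,1]
    - [0.92,-0.81,0,0,1]
    - [0.92,-0.81,0,0,1]

```text
clock: 1.7
position: [0.4694, -0.1921, 0.2313]
tcp_rot: [[0.892, 0.452, 0.001], [0.452, -0.892, 0.001], [0.001, -0.001, -1.0]]
ft_force: [-0.7, 0.0, -0.2]
width: 0.0855
gripper_force: 0.0
```

Request:
step_arm:
  motion:
    - [0.3,-0.27,0,0,1]
    - [0.6,-0.54,0,0,1]
    - [0.92,-0.81,0,0,1]
    - [0.92,-0.81,0,0,1]

```text
clock: 2.2
position: [0.5245, -0.0561, 0.2311]
tcp_rot: [[0.892, 0.451, 0.001], [0.451, -0.892, 0.001], [0.001, -0.001, -1.0]]
ft_force: [-0.7, -0.7, -0.6]
width: 0.0851
gripper_force: 0.0
```

Request:
step_arm:
  motion:
    - [0.3,-0.27,0,0.03,1]
    - [0.6,-0.54,0,0.06,1]
    - [0.92,-0.81,0,0.085,1]
    - [0.92,-0.81,0,0.085,1]
    - [0.92,-0.81,0,0.085,1]

```text
clock: 2.82
position: [0.5783, 0.0753, 0.231]
tcp_rot: [[0.997, -0.071, -0.001], [-0.071, -0.997, -0.002], [-0.0, 0.002, -1.0]]
ft_force: [-0.1, -0.8, -0.4]
width: 0.0852
gripper_force: 0.0
```

Request:
step_arm:
  motion:
    - [0.01,-0.02,0.25,0,1]
    - [0.01,-0.024,0.5,0,1]
    - [0.01,-0.024,0.7,0,0.8]
    - [0.01,-0.024,0.74,0,0.5]
    - [0.01,-0.024,0.74,0,0.3]
    - [0.01,-0.024,0.74,0,0.3]
  grip_force: 20

```text
clock: 3.58
position: [0.5803, 0.0801, 0.1437]
tcp_rot: [[0.997, -0.071, 0.002], [-0.071, -0.997, 0.0], [0.002, -0.0, -1.0]]
ft_force: [-0.7, -0.1, -0.1]
width: 0.0259
gripper_force: 0.0
```

```bash
python3 - <<'E'
from h import *
import cv2
for n,a in(("scene",(120,260)),("top",(130,230))):
    s=viewer.snapshot(n)["pixels"][a[0]:a[0]+130,a[1]:a[1]+130]; cv2.imwrite(f"pics/{n}2.png",s)
a=np.hstack([cv2.imread("pics/scene2.png"),cv2.imread("pics/top2.png")])
cv2.imwrite("pics/g1.png",cv2.resize(a,None,fx=3,fy=3,interpolation=2))
E
```

```text
(no output)
```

View pics/g1.png

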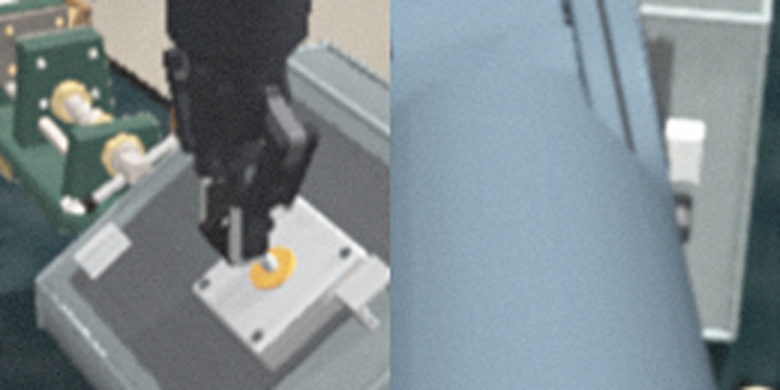

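The scene crop (left) shows the fingers straddling the bow around (235,230), just above the brass disc at (272,268). The top view is blocked by the arm. Now closing gently.

Request:
step_arm:
  motion:
    - [0,0,0,0,0.15]
    - [0,0,0,0,0.05]
    - [0,0,0,0,0]
    - [0,0,0,0,0]
    - [0,0,0,0,0]
  grip_force: 20

```text
clock: 4.3
position: [0.5801, 0.0813, 0.1427]
tcp_rot: [[0.998, -0.07, 0.001], [-0.07, -0.998, 0.001], [0.001, -0.001, -1.0]]
ft_force: [2.1, 3.5, 2.3]
width: 0.0086
gripper_force: 25.1
```

Request:
step_arm:
  motion:
    - [0.007,-0.008,0.01,0,0]
    - [0.0144,-0.008,0.0205,0,0]
    - [0.0144,-0.008,0.0205,0,0]
    - [0.0144,-0.008,0.0205,0,0]

```text
clock: 4.8
position: [0.5819, 0.0814, 0.14]
tcp_rot: [[0.998, -0.07, 0.001], [-0.07, -0.998, -0.0], [0.001, 0.0, -1.0]]
ft_force: [3.1, 2.8, 0.6]
width: 0.0087
gripper_force: 24.9
```

Request:
step_arm:
  motion:
    - [0.005,0,0.007,0,0]
    - [0.0096,0,0.0137,0,0]
    - [0.0096,0,0.0137,0,0]
    - [0.0096,0,0.0137,0,0]

```text
clock: 5.3
position: [0.5828, 0.0814, 0.1385]
tcp_rot: [[0.998, -0.07, 0.0], [-0.07, -0.998, -0.0], [0.0, -0.0, -1.0]]
ft_force: [4.3, 0.7, 1.8]
width: 0.0088
gripper_force: 25.2
```

Request:
step_arm:
  motion:
    - [0.014,0,0.0055,0,0]
    - [0.014,0,0.0055,0,0]
    - [0.014,0,0.0055,0,0]

```text
clock: 5.68
position: [0.5838, 0.0813, 0.1374]
tcp_rot: [[0.998, -0.07, -0.001], [-0.07, -0.998, -0.0], [-0.001, 0.0, -1.0]]
ft_force: [0.9, 3.0, 2.1]
width: 0.0091
gripper_force: 25.0
```

```bash
cat > st.py <<'E'
from h import *
d=np.load("fit.npz"); o,u,l=d["out"],d["up"],d["left"]
x=arm.read_state(); f=np.array(x["ft_force"]); m=np.array(x["moment"])
p=np.array(x["position"])-[.5801,.0813,.1427]
print("F out/up/left",f@o,f@u,f@l,"| push",-1e3*p@o,"up",1e3*p@u,"left",1e3*p@l,"| M",m, "yaw",np.arctan2(*np.array(x["tcp_rot"])[[1,0],0]),x["width"],x["clock"],x["gripper_force"])
E
python3 st.py
```

```text
F out/up/left 1.322222683551222 1.8226594332345039 3.0407387514773925 | push 6.398024282869088 up -0.018096793382531562 left 0.2337574692341346 | M [ 0.3871 -0.3563  0.0956] yaw -0.07027404902493235 0.00905470083495545 5.675 25.044996390352026
```

Request:
step_arm:
  motion:
    - [0.0048,-0.008,0.0068,0,0]
    - [0.0048,-0.008,0.0068,0,0]
    - [0.0048,-0.008,0.0068,0,0]

```text
clock: 6.05
position: [0.5845, 0.0816, 0.1366]
tcp_rot: [[0.997, -0.071, -0.001], [-0.071, -0.997, -0.001], [-0.001, 0.001, -1.0]]
ft_force: [-0.6, -2.3, 0.9]
width: 0.0089
gripper_force: 24.8
```

```bash
python3 st.py; python3 - <<'E'
from h import *
import cv2
s=viewer.snapshot("scene")["pixels"][170:230,310:380]; cv2.imwrite("pics/g2.png",cv2.resize(s,None,fx=8,fy=8,interpolation=2))
E
python3 st.py
```

```text
F out/up/left 0.9761321270437833 0.15715154924362756 -2.3589725122698946 | push 7.490444676861726 up 0.054145117855251446 left 0.5596193691563552 | M [-0.5381 -0.0735 -0.015 ] yaw -0.07082509215620232 0.008932556101701135 6.05 24.756840313057182
F out/up/left -0.3780870635050517 -0.23682368990745523 -2.3623961083446194 | push 7.486937706632755 up 0.07223160241694071 left 0.522647453800059 | M [-0.5748 -0.0445 -0.0609] yaw -0.07085093330213582 0.008473932282359844 6.1 24.71405080126715
```

View pics/g2.png

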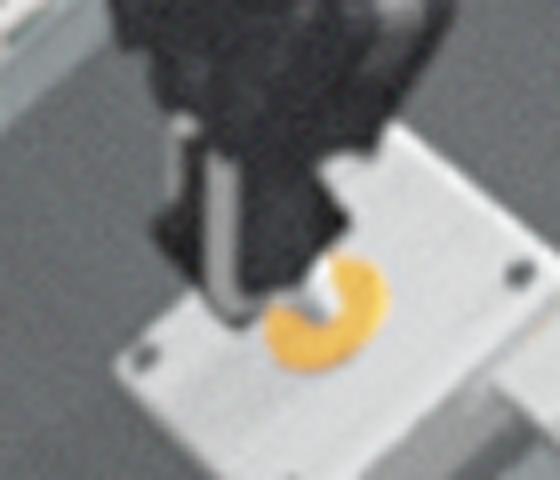

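```bash
python3 - <<'E'
from h import *
d=np.load("fit.npz"); o,u,l,F=d["out"],d["up"],d["left"],d["face"]
S=viewer.snapshot("scene")
for q in (0,3,6,8,12):
  b=F+(.0425-q/1e3)*o
  print(q,[((proj(S,b+a*u*.018+k*o-.0045*l)[0]-[310,170])*8).round() for a,k in((1,-.021),(-1,-.021),(-1,.015))])
E
```

```text
0 [array([351., 203.]), array([227., 321.]), array([141., 221.])]
3 [array([358., 212.]), array([234., 329.]), array([148., 229.])]
6 [array([364., 220.]), array([241., 337.]), array([155., 238.])]
8 [array([369., 225.]), array([246., 342.]), array([160., 243.])]
12 [array([378., 236.]), array([255., 353.]), array([170., 255.])]
```

Request:
step_arm:
  motion:
    - [0.004,0.004,0.005,0,0]
    - [0.0072,0.006,0.0103,0,0]
    - [0.0072,0.006,0.0103,0,0]

```text
clock: 6.52
position: [0.5854, 0.0814, 0.1355]
tcp_rot: [[0.998, -0.07, -0.001], [-0.07, -0.998, -0.0], [-0.001, 0.0, -1.0]]
ft_force: [-2.2, -2.6, 1.0]
width: 0.0088
gripper_force: 24.7
```

```bash
python3 st.py
```

```text
F out/up/left 2.004691831326272 -1.0381123997895743 -2.722156107412479 | push 8.936676612476738 up 0.13844023903686065 left 0.47978279715478994 | M [-0.4635  0.4171 -0.0179] yaw -0.07027108142807491 0.008770404908268772 6.525 24.744573471980402
```

Request:
step_arm:
  motion:
    - [0.004,0.002,0.005,0,0]
    - [0.0072,0.003,0.0103,0,0]
    - [0.0072,0.003,0.0103,0,0]

```text
clock: 6.9
position: [0.5863, 0.0813, 0.1343]
tcp_rot: [[0.998, -0.07, -0.001], [-0.07, -0.998, 0.0], [-0.001, -0.0, -1.0]]
ft_force: [-2.5, -0.5, -1.5]
width: 0.0086
gripper_force: 24.6
```

```bash
python3 st.py
```

```text
F out/up/left 0.1870245043929084 -2.912688997182685 -0.6860727396846379 | push 10.475260746721954 up 0.2290367810121703 left 0.4221955649636309 | M [-0.1407  0.6549 -0.0113] yaw -0.0700346111831104 0.008576305962097972 6.9 24.61838275194168
```

```bash
python3 - <<'E'
from h import *
import cv2
s=sum(viewer.snapshot("scene")["pixels"][170:230,310:380].astype(float) for _ in range(4))/4; b=cv2.resize(s.astype(np.uint8),None,fx=7,fy=7,interpolation=2)
i=cv2.imread("pics/scene0.png")[170:230,310:380]
g=cv2.imread("pics/g2.png")
cv2.imwrite("pics/g3.png",np.hstack([cv2.resize(i,None,fx=5,fy=5,interpolation=2),cv2.resize(s.astype(np.uint8),None,fx=5,fy=5,interpolation=2)]))
E
```

```text
(no output)
```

View pics/g3.png

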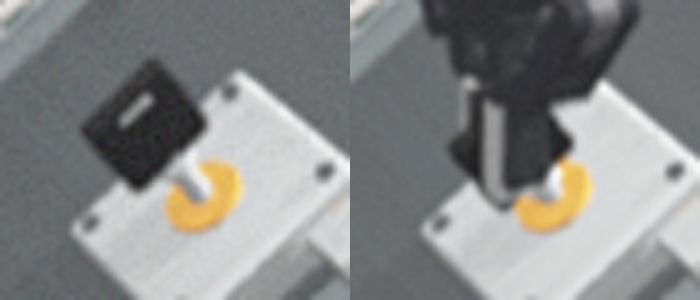

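The bow has moved in about 11 mm in the picture (left corner from (82,130) to (98,155), 5x crop) with almost no axial force, so the key has dropped in. Pushing it home.

Request:
step_arm:
  motion:
    - [-0.001,0.001,0.012,0,0]
    - [-0.001,0.002,0.015,0,0]
    - [-0.001,0.002,0.015,0,0]

```text
clock: 7.48
position: [0.5868, 0.0812, 0.1332]
tcp_rot: [[0.998, -0.07, 0.001], [-0.07, -0.998, 0.001], [0.001, -0.001, -1.0]]
ft_force: [-3.7, 0.2, 5.4]
width: 0.0089
gripper_force: 25.5
```

```bash
python3 st.py
```

```text
F out/up/left 6.56847713088866 0.05756058593811719 -0.013102084279380033 | push 11.56641947170234 up 0.01477259848025092 left 0.3237652397584192 | M [ 0.0483  0.8068 -0.0269] yaw -0.07008765301451493 0.008930297424511777 7.475 25.548558230439085
```

The key is home: a hard stop at about 12 mm. Now turning clockwise (tool yaw positive) in stages.

Request:
step_arm:
  motion:
    - [0,0,0,0,0]
    - [0,0,0,0.014,0]
    - [0,0,0,0.028,0]
    - [0,0,0,0.042,0]
    - [0,0,0,0.056,0]
    - [0,0,0,0.056,0]
  grip_force: 40

```text
clock: 8.22
position: [0.5871, 0.0854, 0.1344]
tcp_rot: [[0.914, -0.406, 0.003], [-0.406, -0.914, 0.005], [0.001, -0.006, -1.0]]
ft_force: [-7.0, 8.3, 14.7]
width: 0.0085
gripper_force: 120.5
```

```bash
python3 st.py
```

```text
F out/up/left 16.38770888725881 2.1957584971644817 7.826766528259221 | push 10.652527699744361 up 0.7227143307780386 left 4.539404418931484 | M [3.4779 0.9834 1.3985] yaw -0.4180481885686579 0.008543760017939737 8.225 120.50585875287652
```

Request:
step_arm:
  motion:
    - [0,0,0,0,0.13]
    - [0,0,0,0,0.13]
    - [0,0,0,0,0.13]
  grip_force: 20

```text
clock: 8.6
position: [0.5862, 0.0842, 0.1339]
tcp_rot: [[0.914, -0.406, 0.001], [-0.406, -0.914, 0.004], [-0.001, -0.004, -1.0]]
ft_force: [-10.1, 6.9, 13.6]
width: 0.0112
gripper_force: 48.2
```

```bash
python3 st.py;  python3 - <<'E'
from h import *
import cv2
s=sum(viewer.snapshot("scene")["pixels"][160:240,300:400].astype(float) for _ in range(4))/4
cv2.imwrite("pics/g4.png",cv2.resize(s.astype(np.uint8),None,fx=6,fy=6,interpolation=2))
E
```

```text
F out/up/left 17.186011202175205 -0.8543603640965136 6.195813147652947 | push 10.527347860948867 up -0.2454663057482458 left 3.3255502377168797 | M [2.4883 1.725  0.9169] yaw -0.4182167598313448 0.011249781560388585 8.6 48.24642998166382
```

View pics/g4.png

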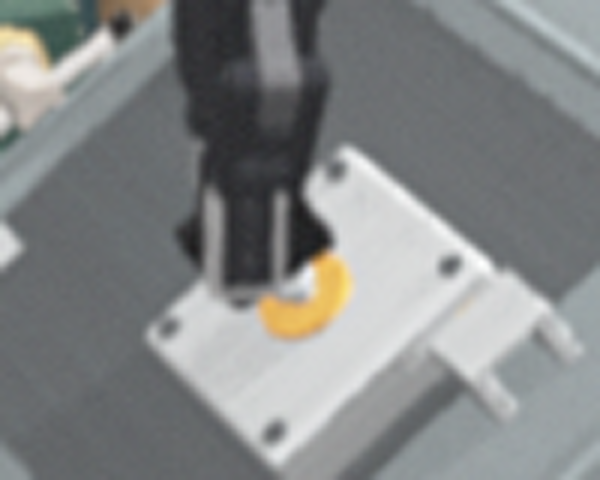

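Pads are binding, and the fingertips probably meet the collar under the bow (the bow's corners show at (180,235) and (335,240)). I'll raise the tool 6 mm along the bow, which keeps it straddled, and loosen the fingers so they act as a loose wrench.

Request:
step_arm:
  motion:
    - [0,0,-0.03,0,0.16]
    - [0,0,-0.06,0,0.16]
    - [0,0,-0.06,0,0.16]

```text
clock: 9.18
position: [0.5846, 0.0822, 0.1389]
tcp_rot: [[0.913, -0.408, -0.004], [-0.408, -0.913, 0.001], [-0.004, 0.001, -1.0]]
ft_force: [-6.7, 5.2, -3.6]
width: 0.014
gripper_force: 12.0
```

```bash
python3 st.py
```

```text
F out/up/left 1.0588396540024694 -7.828389186345445 4.74200274066236 | push 5.657235719893611 up 1.470232233173356 left 1.2114118065049486 | M [1.3132 1.2547 0.2202] yaw -0.42079075220964374 0.013975812254224071 9.175 11.98026676545851
```

Request:
step_arm:
  motion:
    - [-0.02,0,0,0,0.16]
    - [-0.02,0,0,0,0.1]
    - [-0.02,0,0,0,0.1]
    - [-0.02,0,0,0,0.1]
  grip_force: 20

```text
clock: 9.68
position: [0.5839, 0.0826, 0.1395]
tcp_rot: [[0.913, -0.409, -0.001], [-0.409, -0.913, 0.001], [-0.001, -0.0, -1.0]]
ft_force: [-3.3, 4.5, -5.1]
width: 0.0135
gripper_force: 19.8
```

```bash
python3 st.py
```

```text
F out/up/left -2.096607780847753 -5.84132940903337 4.24717699750934 | push 4.745003125000531 up 1.2379895462933035 left 1.5809696818402343 | M [1.3339 0.426  0.3786] yaw -0.42130508360053265 0.013512913410497457 9.675 19.77215174585581
```

Request:
step_arm:
  motion:
    - [-0.005,0,0,0.015,0.1]
    - [-0.01,0,0,0.03,0.1]
    - [-0.01,0,0,0.045,0.1]
    - [-0.01,0,0,0.055,0.1]
    - [-0.01,0,0,0.055,0.1]
  grip_force: 40

```text
clock: 10.3
position: [0.5849, 0.0877, 0.1406]
tcp_rot: [[0.723, -0.69, 0.004], [-0.691, -0.723, 0.006], [-0.001, -0.007, -1.0]]
ft_force: [-0.4, 12.9, -3.5]
width: 0.0126
gripper_force: 114.0
```

```bash
python3 st.py
```

```text
F out/up/left -2.152126531285094 -3.072662684380987 12.825971766780027 | push 4.235543833326441 up 2.346165505729185 left 6.740044038872151 | M [ 5.2732 -0.9218  1.912 ] yaw -0.7621857526037085 0.012552057262903782 10.3 114.01135079562664
```

The squeeze comes from the bow's skew in pads that are too tight, so I'll open progressively as I turn.

Request:
step_arm:
  motion:
    - [0,0,0,0,0.19]
    - [0,0,0,0,0.19]
    - [0,0,0,0,0.19]
  grip_force: 40

```text
clock: 10.68
position: [0.5838, 0.0848, 0.1403]
tcp_rot: [[0.721, -0.693, 0.002], [-0.693, -0.721, 0.003], [-0.001, -0.003, -1.0]]
ft_force: [-3.6, 8.4, -1.2]
width: 0.0164
gripper_force: 36.3
```

```bash
python3 st.py;  python3 - <<'E'
from h import *
import cv2
s=sum(viewer.snapshot("scene")["pixels"][160:240,300:400].astype(float) for _ in range(4))/4
cv2.imwrite("pics/g5.png",cv2.resize(s.astype(np.uint8),None,fx=7,fy=7,interpolation=2))
E
```

```text
F out/up/left 1.4217163906377408 -4.0458576133054 8.092620246274803 | push 3.9782538955567293 up 1.4566161836234888 left 3.7505425087332576 | M [ 2.4603 -0.0484  0.6464] yaw -0.7651141690825836 0.016391865168933584 10.675 36.341559909051284
```

View pics/g5.png

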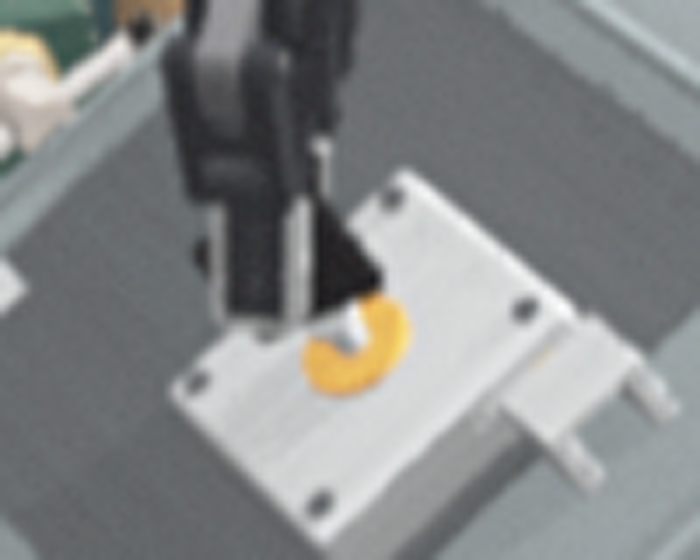

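The picture shows the bow turned, its right corner at (380,275), and the brass bolt visible beside the keeper at (540,355). Continuing the turn.

Request:
step_arm:
  motion:
    - [0,0,0,0.016,0.2]
    - [0,0,0,0.032,0.21]
    - [0,0,0,0.048,0.22]
    - [0,0,0,0.064,0.23]
    - [0,0,0,0.064,0.23]
  grip_force: 40

```text
clock: 11.5
position: [0.5848, 0.0868, 0.1409]
tcp_rot: [[0.393, -0.92, 0.004], [-0.92, -0.393, 0.005], [-0.003, -0.005, -1.0]]
ft_force: [-1.2, 12.6, 1.6]
width: 0.0196
gripper_force: 39.3
```

```bash
python3 st.py; cat > ang.py <<'E'
from h import *
import cv2,sys
d=np.load("fit.npz"); o,u,l,F=d["out"],d["up"],d["left"],d["face"]
S=viewer.snapshot("scene"); im=sum(viewer.snapshot("scene")["pixels"].astype(float) for _ in range(4))/4
cv2.imwrite("pics/"+sys.argv[1],im)
# shade strip over the region between case (40 right) and keeper: gold-ness along right direction, 28 up
for h in (-.003,-.009,-.015):
  row=[]
  for r in range(36,60,2):
    x,y=proj(S,F-l*r/1e3+u*.028+(h)*o)[0]
    v=cv2.getRectSubPix(im.astype(np.float32),(1,1),(float(x),float(y)))[0,0]; row.append(int(v[2]-v[0]))
  print(h,"R-B",row)
E
python3 ang.py a1.png
```

```text
F out/up/left 2.4860124980306626 -0.7210499772608805 12.448679944753009 | push 3.9373565044468073 up 2.4858000023555364 left 5.8247778234185486 | M [ 3.4884 -0.2757  0.6597] yaw -1.1670019890168026 0.019560760623995147 11.5 39.3274843434636
-0.003 R-B [-1, -1, -2, 2, 11, 8, 1, -2, -1, -1, -1, -1]
-0.009 R-B [2, 10, 9, 0, -1, -1, -1, -1, -1, 0, 0, -1]
-0.015 R-B [0, -1, -1, -1, -1, -1, -1, 0, -1, -2, -2, -6][ WARN:0@7.916] global loadsave.cpp:1063 imwrite_ Unsupported depth image for selected encoder is fallbacked to CV_8U.
```

```bash
cat > cor.py <<'E'
from h import *
import cv2,sys
d=np.load("fit.npz"); o,u,l,F=d["out"],d["up"],d["left"],d["face"]
S=viewer.snapshot("scene")
for q in (8,12):
  for t in (0,.3,.5,.7,.9,1.05):
    b=F+(.0425-q/1e3-.021)*o; xb=np.cos(t)*u-np.sin(t)*l; n=np.cos(t)*l+np.sin(t)*u
    print(q,t,[proj(S,b+e*.018*xb+k*.0045*n)[0].round(1) for e,k in((1,-1),(-1,-1))])
im=cv2.imread("pics/"+sys.argv[1])
g=im[180:215,330:370].max(2)
for r in g[5:30]: print("".join("#" if v<60 else "+" if v<110 else "." for v in r))
E
python3 cor.py a1.png
```

```text
8 0 [array([356.1, 198.2]), array([340.7, 212.8])]
8 0.3 [array([356.7, 200.4]), array([338.9, 211.5])]
8 0.5 [array([356.6, 202. ]), array([338.1, 210.3])]
8 0.7 [array([356.2, 203.8]), array([337.7, 208.9])]
8 0.9 [array([355.3, 205.6]), array([337.7, 207.3])]
8 1.05 [array([354.5, 206.9]), array([337.9, 206. ])]
12 0 [array([357.2, 199.6]), array([341.9, 214.1])]
12 0.3 [array([357.8, 201.7]), array([340.1, 212.8])]
12 0.5 [array([357.7, 203.4]), array([339.3, 211.6])]
12 0.7 [array([357.3, 205.2]), array([338.9, 210.2])]
12 0.9 [array([356.4, 207. ]), array([338.8, 208.6])]
12 1.05 [array([355.6, 208.3]), array([339. , 207.3])]
+++++#+++++######.......................
+++++#+++.+######.......................
++++##++...######.......................
+++###+....+#####.......................
+++###+....+#####.......................
#####++....######.......................
####+++....#####+.......................
####++.....######.......................
####++.....######+......................
###+++....+######+......................
####++....+#######+.....................
###+++....+########+....................
###+++....+#########+...................
###+++....+##########+..................
###+++....+##########+..................
#####+....+###########+.................
#####+....+############+................
#####+....+#############................
+++##+....+#############................
..+++.....+##########+++................
..........++++++++++....................
........................................
........................................
........................................
........................................
```

```bash
python3 - <<'E'
import cv2
for n in("scene0","a1"):
  im=cv2.imread(f"pics/{n}.png").astype(int)[200:222,362:396]
  print(n)
  for r in im: print(" ".join("%3d"%(v[2]-v[0]) if v[2]-v[0]>5 else "  ." for v in r))
E
python3 st.py
```

```text
scene0
  .   .   .   .   .   .   .   .   .   .   .   .   .   .   .   .   .   .   .   .   .   .   .   .   .   .   .   .   .   .   .   .   .   .
  .   .   .   .   .   .   .   .   .   .   .   .   .   .   .   .   .   .   .   .   .   .   .   .   .   .   .   .   .   .   .   .   .   .
  .   .   .   .   .   .   .   .   .   .   .   .   .   .   .   .   .   .   .   .   .   .   .   .   .   .   .   .   .   .   .   .   .   .
  .   .   .   .   .   .   .   .   .   .   .   .   .   .   .   .   .   .   .   .   .   .   .   .   .   .   .   .   .   .   .   .   .   .
  .   .   .   .   .   .   .   .   .   .   .   .   .   .   .   .   .   .   .   .   .   .   .   .   .   .   .   .   .   .   .   .   .   .
  .   .   .   .   .   .   .   .   .   .   .   .   .   .   .   .   .   .   .   .   .   .   .   .   .   .   .   .   .   .   .   .   .   .
  .   .   .   .   .   .   .   .   .   .   .   .   .   .   .   .   .   .   .   .   .   .   .   .   .   .   .   .   .   .   .   .   .   .
  .   .   .   .   .   .   .   .   .   .   .   .   .   .   .   .   .   .   .   .   .   .   .   .   .   .   .   .   .   .   .   .   .   .
  .  
[... 4430 characters left out ...]
  .   .   .   .   .   .   .   .   .   .   .   .   .   .
  .   .   .   .   .   .   .   .   .   .   .   .   .   .   .   .   .   .   .   .   .   .   .   .   .   .   .   .   .   .   .   .   .   .
  .   .   .   .   .   .   .   .   .   .   .   .   .   .   .   .   .   .   .   .   .   .   .   .   .   .   .   .   .   .   .   .   .   .
  .   .   .   .   .   .   .   .   .   .   .   .   .   .   .   .   .   .   .   .   .   .   .   .   .   .   .   .   .   .   .   .   .   .
F out/up/left 2.881128602831277 -1.4055246127914724 13.708219663309855 | push 3.946848964925271 up 2.537841143622698 left 5.73670011838888 | M [ 3.4824 -0.3501  0.6358] yaw -1.1657337239788939 0.02014739565419962 11.8 39.130130518460646
```

I can't yet tell how deep the key is. I'll open and back off along the lock axis so both cameras can see the lock.

Request:
step_arm:
  motion:
    - [0,0,0,0,0.5]
    - [0,0,0,0,0.5]
    - [-0.065,0.13,-0.2,0,0.5]
    - [-0.13,0.255,-0.41,0,0.5]
    - [-0.2,0.5,-0.8,0,0.5]
    - [-0.2,0.9,-1,0,0.5]
    - [-0.2,1,-1,0,0.5]
    - [-0.2,1,-1,0,0.5]

```text
clock: 12.8
position: [0.4633, 0.0572, 0.26]
tcp_rot: [[0.39, -0.921, 0.001], [-0.921, -0.39, 0.0], [-0.0, -0.001, -1.0]]
ft_force: [0.4, 0.3, -0.1]
width: 0.0425
gripper_force: 0.0
```

```bash
python3 st.py;  python3 - <<'E'
from h import *
import cv2
out=[]
for n,a in(("scene",(165,310)),("top",(160,255))):
    s=sum(viewer.snapshot(n)["pixels"].astype(float) for _ in range(4))/4; cv2.imwrite(f"pics/{n}_r.png",s.astype(np.uint8))
    out.append(s[a[0]:a[0]+65,a[1]:a[1]+80].astype(np.uint8))
cv2.imwrite("pics/g6.png",cv2.resize(np.hstack(out),None,fx=5,fy=5,interpolation=2))
E
```

```text
F out/up/left -0.3210610387886005 0.2182143174949297 0.3229997902702292 | push -161.96767231896698 up -26.77744781754666 left -32.01345270302314 | M [ 0.0284 -0.0541  0.0159] yaw -1.1706478591101164 0.042485092776629624 12.8 0.0
```

View pics/g6.png

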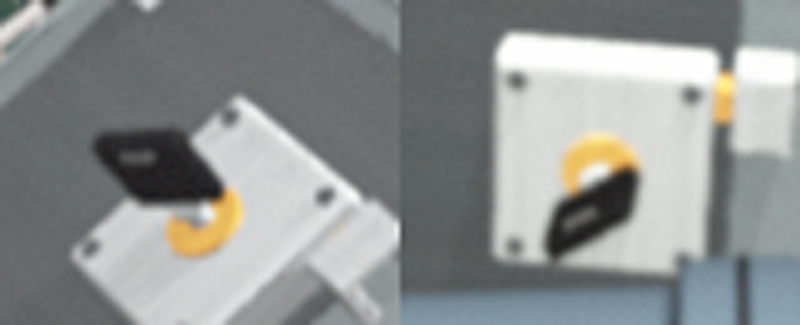

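The bow is clearly turned about 50–60° clockwise (scene inner edge (138,202)–(222,195)). In the top view the gold bolt fills the gap to the keeper at (724,98). I'll fit key angle and depth by silhouette and compare the bolt gap with the first picture.

```bash
cat > sil.py <<'E'
from h import *
import cv2,sys
from itertools import product
from scipy.optimize import minimize
d=np.load("fit.npz"); o,u,l,F=d["out"],d["up"],d["left"],d["face"]
C={n:viewer.snapshot(n) for n in("scene","top")}
W={"scene":(322,170,42,45),"top":(275,180,40,45)}; K=8
def soft(im,n):
    x,y,w,h=W[n]; g=im[y:y+h,x:x+w].max(2).astype(float)
    return np.clip((110-g)/70,0,1)
def ren(n,t,q,off):
    xb=np.cos(t)*u-np.sin(t)*l; nn=np.cos(t)*l+np.sin(t)*u; b=F+(.0425-q/1e3)*o
    P=np.array([b+a*.018*xb+k*.0045*nn+z*o for a,k,z in product((1,-1),(1,-1),(.015,-.021))])
    x,y,w,h=W[n]; p=(proj(C[n],P)+off-[x,y]+.5)*K
    m=np.zeros((h*K,w*K),np.float32); cv2.fillConvexPoly(m,cv2.convexHull(p.round().astype(np.int32)),1)
    return cv2.resize(m,(w,h),interpolation=cv2.INTER_AREA)
def fit(ims,off=None):
    best=None
    M={n:soft(ims[n],n) for n in ims}
    def cost(v):
        return sum(abs(ren(n,v[0],v[1] if off is not None else 0,off[n] if off is not None else v[2+2*i:4+2*i])-M[n]).sum() for i,n in enumerate(("scene","top")))
    for t0 in ((.0,.5,.8,1.,1.1) if off is not None else (-.1,0,.1)):
      for q0 in ((2,6,10,12) if off is not None else (0,)):
        x0=[t0,q0] if off is not None else [t0,0,-1,0,0,0]
        sim=np.vstack([x0]+[np.array(x0)+s for s in np.diag([.2,3]+[1.5]*(len(x0)-2))])
        r=minimize(cost,x0,method="Nelder-Mead",options=dict(initial_simplex=sim,maxiter=400))
        if best is None or r.fun<best.fun: best=r
    return best
r0=fit({n:cv2.imread(f"pics/{n}0.png") for n in C}); print("start",r0.x,r0.fun)
off={"scene":r0.x[2:4],"top":r0.x[4:6]}
tag=sys.argv[1]
r=fit({n:cv2.imread(f"pics/{n}_{tag}.png") for n in C},off); print("now theta,push",r.x,r.fun)
for n in("0","_"+tag):
    im=cv2.imread(f"pics/top{n}.png").astype(int)[172:190,312:332]; print(n); print((im[4:16,:,2]-im[4:16,:,0])[:,2:16])
E
python3 sil.py r
```

```text
start [ 0.1115  0.8049 -1.3659 -0.5171 -1.3033  1.9873] 297.696875
now theta,push [ 1.0744 11.8174] 269.08392857142854
0
[[  1   0   0  14  67 105  57   2   3   0   1   0   1   0]
 [ -1   0   5  34  84 106  45   2   0   0   3   2   2   0]
 [ -3   0   3  33  84  91  32  -1  -1   0  -1   0  -1   0]
 [ -4  -1   5  30  79  83  23  -2  -1  -1   2   0  -1   2]
 [  0  -1   6  35  88  78  22   0  -2   1   0  -1   4   0]
 [ -1   0   7  39  87  74  17  -6   2   2   0   1  -2   1]
 [ -1   3   8  42  91  71  12  -1   2   0   1   0   0   0]
 [  3  -1   9  42  79  55   8  -1   3   1   1   1   3   2]
 [  2   1   7  23  47  24  -3  -1   0   1   1   0   3  -1]
 [  1   1   1   6   7   2  -3  -2   1   1   2   0   2   1]
 [  2   0   0   1  -3  -5  -1  -1   1   0  -1   2   0   0]
 [ -1   2   0  -2  -2  -3  -1   1   2   3  -1   2  -3   1]]
_r
[[  0  -1   0  15  69 108 119  81  22   0   0   0   0   0]
 [ -1  -1   5  34  93 120 121  82  27   3  -1   1   2   2]
 [ -3  -1   4  38 102 136 129  84  26   2   0   0   0  -1]
 [ -2   0   4  33  97 137 131  77  18   0   0  -1   0   1]
 [ -2   0   4  37  99 136 126  68  13   0   0   0   1   0]
 [  0  -1   6  40 106 137 126  66  17   1   0   0   1   1]
 [  0   0   7  45 110 139 122  66  16   2   1   1   0   1]
 [  2   2   7  44 103 129 109  54  13   1   0   1   1   2]
 [  2   2   5  24  60  80  64  27   6   0   1   1   2   2]
 [  1   1   0   5  15  18  16   5   1   1   1   0   1   1]
 [  1   0   1   0  -2  -4  -2  -1   1   1   0   1   0   0]
 [  0   0   1  -1  -5  -5  -4  -1   0   2   1   0   1   1]]
```

```bash
sed -i 's/(110-g)\/70/(75-g)\/35/' sil.py; cat >> sil.py <<'E'
M={n:soft(cv2.imread(f"pics/{n}_{tag}.png"),n) for n in C}
f=lambda t,q: sum(abs(ren(n,t,q,off[n])-M[n]).sum() for n in C)
print("q",[(q,round(f(r.x[0],q),1)) for q in range(0,15,2)]); print("t",[(t,round(f(t,r.x[1]),1)) for t in(.7,.8,.9,.95,1,1.05,1.1)])
E
python3 sil.py r | grep -v '\[ '; python3 sil.py r | grep -E "start|now"
```

```text
0
_r
q [(0, np.float64(367.5)), (2, np.float64(338.2)), (4, np.float64(314.6)), (6, np.float64(301.0)), (8, np.float64(294.7)), (10, np.float64(290.3)), (12, np.float64(286.0)), (14, np.float64(291.4))]
t [(0.7, np.float64(331.7)), (0.8, np.float64(330.4)), (0.9, np.float64(323.5)), (0.95, np.float64(315.6)), (1, np.float64(311.4)), (1.05, np.float64(303.4)), (1.1, np.float64(298.7))]
start [ 0.1319  2.8777 -1.0464 -0.3607 -1.2055  0.9135] 274.12232142857147
now theta,push [ 1.1703 11.5391] 283.5602678571429
```

```bash
sed -i 's/(75-g)\/35/(72-g)\/25/' sil.py; cat >> sil.py <<'E'
for n in C:
  R=ren(n,1.05,11.5,off[n])
  print(n)
  for a,b in zip(M[n][::2],R[::2]): print("".join(".-+#"[int(v*3)] for v in a),"  ","".join(".-+#"[int(v*3)] for v in b))
E
python3 sil.py r | sed -n '/^start/p;/^now/p;/^q/,$p'
```

```text
start [ 0.1211 -0.1025 -1.2732 -0.5749 -1.2212  1.4591] 238.93437500000002
now theta,push [ 1.1517 12.6372] 269.170625
q [(0, np.float64(379.8)), (2, np.float64(343.3)), (4, np.float64(315.2)), (6, np.float64(298.1)), (8, np.float64(285.2)), (10, np.float64(276.5)), (12, np.float64(274.9)), (14, np.float64(275.2))]
t [(0.7, np.float64(323.0)), (0.8, np.float64(309.1)), (0.9, np.float64(307.9)), (0.95, np.float64(297.4)), (1, np.float64(294.8)), (1.05, np.float64(289.3)), (1.1, np.float64(281.8))]
scene
..........................................    ..........................................
..........................................    ..........................................
..........................................    ..........................................
..........................................    ..........................................
..........................................    ..........................................
..........................................    ..........................................
..........................................    ............
[... 2713 characters left out ...]
##+-................
..........-#............................    .......+#########++.....................
........................................    ........+####+-.........................
........................................    ........................................
........................................    ........................................
........................................    ........................................
........................................    ........................................
........................................    ........................................
........................................    ........................................
```

```bash
cat >> sil.py <<'E'
print("CENTROID")
def cen(m):
    y,x=np.mgrid[:m.shape[0],:m.shape[1]]; return np.array([(x*m).sum(),(y*m).sum()])/m.sum()
def msk(tg,n):
    m=soft(cv2.imread(f"pics/{n}{tg}.png"),n)>.4
    k,lab,st,_=cv2.connectedComponentsWithStats(m.astype(np.uint8)); j=1+np.argmax(st[1:,4])
    b=(lab==j).astype(np.uint8); c_,_=cv2.findContours(b,0,1); return cv2.fillPoly(b,c_,1).astype(float)
for n in C:
    base=cen(msk("0",n))-cen(ren(n,.11,0,0)); now=cen(msk("_"+tag,n))
    print(n,"base",base,[(q,(cen(ren(n,1.06,q,0))+base-now).round(2)) for q in(0,3,6,9,12)])
E
python3 sil.py r | sed -n '/^CENT/,$p'
```

```text
CENTROID
scene base [-1.125  -0.4742] [(0, array([-2.26, -3.04])), (3, array([-1.37, -1.98])), (6, array([-0.5 , -0.93])), (9, array([0.4, 0.1])), (12, array([1.23, 1.14]))]
top base [-1.1724  0.7769] [(0, array([-0.77,  3.68])), (3, array([-0.57,  2.88])), (6, array([-0.39,  2.15])), (9, array([-0.16,  1.33])), (12, array([-0.05,  0.61]))]
```

Angle and bolt look right. Depth is less certain (8–14 mm), so I'll press the bow gently with shut fingertips to make sure it is home, watching the force.

Request:
step_arm:
  motion:
    - [0.1,-0.4,0,0,0.2]
    - [0.231,-0.8,0,0,0]
    - [0.231,-0.967,0,0,0]
    - [0.231,-0.967,0.3,0,0]
    - [0.231,-0.967,0.55,0,0]
    - [0.231,-0.967,0.625,0,0]
    - [0.231,-0.967,0.625,0,0]
  grip_force: 20

```text
clock: 14.58
position: [0.581, 0.0773, 0.185]
tcp_rot: [[0.39, -0.921, -0.0], [-0.921, -0.39, -0.0], [-0.0, 0.0, -1.0]]
ft_force: [-0.3, 0.4, 0.1]
width: -0.0
gripper_force: 0.0
```

Request:
step_arm:
  motion:
    - [0,0,0.02,0,0]
    - [0,0,0.04,0,0]
    - [0,0,0.06,0,0]
    - [0,0,0.08,0,0]
    - [0,0,0.08,0,0]

```text
clock: 15.2
position: [0.5808, 0.0773, 0.1751]
tcp_rot: [[0.39, -0.921, -0.0], [-0.921, -0.39, -0.0], [-0.0, 0.0, -1.0]]
ft_force: [-0.0, 0.4, 1.2]
width: -0.0
gripper_force: 0.0
```

Request:
step_arm:
  motion:
    - [0,0,0.008,0,0]
    - [0,0,0.016,0,0]
    - [0,0,0.016,0,0]

```text
clock: 15.58
position: [0.5809, 0.0773, 0.1732]
tcp_rot: [[0.39, -0.921, -0.0], [-0.921, -0.39, -0.0], [-0.0, 0.0, -1.0]]
ft_force: [-0.3, 0.8, -0.9]
width: -0.0002
gripper_force: 0.0
```

Request:
step_arm:
  motion:
    - [0,0,0.008,0,0]
    - [0,0,0.016,0,0]
    - [0,0,0.016,0,0]

```text
clock: 15.95
position: [0.5809, 0.0773, 0.1714]
tcp_rot: [[0.39, -0.921, -0.0], [-0.921, -0.39, -0.0], [0.0, 0.0, -1.0]]
ft_force: [0.5, 0.4, -0.3]
width: -0.0001
gripper_force: 0.1
```

Request:
step_arm:
  motion:
    - [0,0,0.008,0,0]
    - [0,0,0.016,0,0]
    - [0,0,0.016,0,0]

```text
clock: 16.32
position: [0.5813, 0.0773, 0.1697]
tcp_rot: [[0.39, -0.921, 0.001], [-0.921, -0.39, 0.0], [0.0, -0.001, -1.0]]
ft_force: [0.7, -0.3, 3.0]
width: -0.0001
gripper_force: 1.0
```

Request:
step_arm:
  motion:
    - [0,0,0.005,0,0]
    - [0,0,0.01,0,0]
    - [0,0,0.01,0,0]

```text
clock: 16.7
position: [0.5812, 0.0774, 0.1684]
tcp_rot: [[0.39, -0.921, 0.001], [-0.921, -0.39, 0.0], [0.0, -0.001, -1.0]]
ft_force: [2.0, -0.1, 3.3]
width: 0.0002
gripper_force: 1.5
```

Request:
step_arm:
  motion:
    - [0,0,0.005,0,0]
    - [0,0,0.01,0,0]
    - [0,0,0.01,0,0]

```text
clock: 17.08
position: [0.5813, 0.0773, 0.1675]
tcp_rot: [[0.39, -0.921, 0.001], [-0.921, -0.39, 0.0], [0.0, -0.001, -1.0]]
ft_force: [1.5, 0.8, 6.4]
width: 0.0001
gripper_force: 3.3
```

Request:
step_arm:
  motion:
    - [0,0,0.005,0,0]
    - [0,0,0.008,0,0]
    - [0,0,0.008,0,0]

```text
clock: 17.45
position: [0.5814, 0.0772, 0.1671]
tcp_rot: [[0.39, -0.921, 0.001], [-0.921, -0.39, 0.0], [0.0, -0.001, -1.0]]
ft_force: [-0.9, -0.2, 11.9]
width: 0.0
gripper_force: 5.9
```

Hard stop felt, so the key is home with no spring. Retreating and checking the final state.

Request:
step_arm:
  motion:
    - [0,0,-0.1,0,0]
    - [0,0,-0.5,0,0]
    - [-0.2,0.5,-1,0,0]
    - [-0.2,1,-1,0,0]
    - [-0.2,1,-1,0,0]
    - [-0.2,1,-1,0,0]

```text
clock: 18.2
position: [0.4603, 0.0526, 0.2867]
tcp_rot: [[0.391, -0.921, 0.0], [-0.921, -0.391, 0.001], [-0.001, -0.001, -1.0]]
ft_force: [1.1, 0.6, -0.0]
width: 0.0002
gripper_force: 0.0
```

```bash
python3 - <<'E'
from h import *
import cv2
for n in("scene","top"):
    s=sum(viewer.snapshot(n)["pixels"].astype(float) for _ in range(4))/4; cv2.imwrite(f"pics/{n}_z.png",s.astype(np.uint8))
E
python3 sil.py z | sed -n '/^start/p;/^now/p;/^_z/,/^q/p;/^CENT/,$p'; python3 st.py
```

```text
start [ 0.1211 -0.1025 -1.2732 -0.5749 -1.2212  1.4591] 238.93437500000002
now theta,push [ 1.1888 14.3409] 266.179375
_z
[[  0  -1   0  16  71 113 120  84  24   0   0   1   1   0]
 [ -2  -1   5  35  92 127 123  84  28   3   0   2   1   1]
 [ -4  -2   6  36 100 134 132  84  27   2  -1  -1   1   1]
 [ -2  -3   4  35  99 137 130  79  19   0  -1  -1   0   0]
 [ -1   0   4  36 102 136 126  68  15   0  -1   1   1   1]
 [  0   0   5  39 105 139 122  67  16   0   0   0  -1   0]
 [  2   1   7  43 110 139 122  64  15   2   0   0   0   1]
 [  2   3   9  44 100 130 108  53  12   1   1   0   1   1]
 [  1   0   4  23  59  79  62  26   6   0   0   1   1   1]
 [ -1   1   1   4  13  19  13   4   0   1   0   0   0   0]
 [  1   1   1   0  -4  -3  -1   0   0   1   2   1   1   1]
 [  1   1   0   0  -4  -4  -1  -1   1   1   1   1   0   0]]
q [(0, np.float64(429.1)), (2, np.float64(390.4)), (4, np.float64(355.3)), (6, np.float64(323.3)), (8, np.float64(303.1)), (10, np.float64(290.4)), (12, np.float64(276.1)), (14, np.float64(269.1))]
CENTROID
scene base [-1.125  -0.4742] [(0, array([-3.16, -3.94])), (3, array([-2.27, -2.88])), (6, array([-1.4 , -1.83])), (9, array([-0.5 , -0.81])), (12, array([0.33, 0.24]))]
top base [-1.1724  0.7769] [(0, array([-0.87,  4.41])), (3, array([-0.67,  3.62])), (6, array([-0.5 ,  2.88])), (9, array([-0.27,  2.06])), (12, array([-0.16,  1.35]))]
F out/up/left -0.9403952468923844 1.3223226328051623 -0.1604886504426748 | push -184.12382153904258 up -13.390853602880071 left -36.80984711551792 | M [-0.0301  0.0206 -0.0072] yaw -1.1700231996155317 -0.00019984210560237872 18.7 0.0
```

```bash
python3 -c "
from bench import job_done
print(job_done())"
```

```text
the job is handed in; nothing more can be done
None
```

I handed the job in: the key is home and turned clockwise to about its stop (about 1.05–1.1 rad by image fit), and the bolt shows gold right up to the keeper, though how far it goes in is hidden; I felt no spring, the arm is clear of everything, and I steered clear of the bottles and tape but didn't measure them again.

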